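# Put the sanding kit away

## Task

The sanding kit has been left in a stack on the bench. Take the stack apart from the top down, putting each piece into its own holder before taking the next: the two drums standing in the round dishes of their size, the two blocks lying lengthwise in the oblong trays of their size, each flat on the holder's floor inside the rim. Leave the jar and the brush where they are.

Things in the scene. Friction and masses are not known exactly. Their poses are not given: they have to be found in the camera images.
- small_drum: Small sanding drum, an upright cylinder 32 mm in diameter and 34 mm high, brown abrasive sleeve, black rubber top with a small steel hub flush in it. At the start it stands on top of the stack, on the large drum. Origin: centre of its underside; z up.
- large_drum: Large sanding drum of the same make, an upright cylinder 50 mm in diameter and 34 mm high. At the start it stands on the short block, under the small drum. Origin: centre of its underside; z up.
- short_block: Short hand-sanding block of black rubber with a thin brown abrasive sole, 54 mm (x) by 84 mm (y) by 34 mm high. At the start it lies on the long block, under the drums, roughly lengthwise with it. Origin: centre of its underside; long side along y, z up.
- long_block: Long hand-sanding block of pale wood with a thin brown abrasive sole, 62 mm (x) by 136 mm (y) by 36 mm high. Bottom of the stack, on the bench. Origin: centre of its underside; long side along y, z up.
- small_dish: Fixed round dish of pale wood with a grey lining for the small drum: inside 50 mm in diameter, rim 5 mm wide. Its floor is 4 mm and its rim 10 mm above the bench. Origin: centre of its underside, at bench height.
- large_dish: Fixed round dish of the same make for the large drum: inside 70 mm in diameter, rim 5 mm wide, floor 4 mm and rim 10 mm above the bench. Origin: centre of its underside, at bench height.
- short_tray: Fixed oblong tray of pale wood with a grey lining for the short block: inside 70 mm (x) by 100 mm (y), rim 5 mm wide, floor 4 mm and rim 10 mm above the bench. Origin: centre of its underside, at bench height; long side along y.
- long_tray: Fixed oblong tray of the same make for the long block: inside 78 mm (x) by 152 mm (y), rim 5 mm wide, floor 4 mm and rim 10 mm above the bench. Origin: centre of its underside, at bench height; long side along y.
- jar: Amber glass jar with a steel cap, 70 mm in diameter and 85 mm high, a loose bystander on the robot's left. Origin: centre of its underside.
- brush: Flat bench brush about 200 mm long, 42 mm wide and 20 mm high, lying flat, a loose bystander on the robot's right. Its x axis runs along the handle towards the bristles; origin near its middle, at bench height.
There are look-alikes about, which are no part of the job. Several things have the shape of the short_block; the one meant has the colours described above.

How it is judged:
On the way, in this order (a step that is already met when the one before it is completed fails the run):
1. the small sanding drum stands in the small round dish (horizontal distance between small_drum and small_dish below 0.015 m and z of small_drum in the frame of small_dish between 0.002 and 0.007 m and angle between small_drum's own z axis and vertical below 0.1 rad), for 0.2 s.
2. the large sanding drum stands in the large round dish (horizontal distance between large_drum and large_dish below 0.015 m and z of large_drum in the frame of large_dish between 0.002 and 0.007 m and angle between large_drum's own z axis and vertical below 0.1 rad), for 0.2 s.
3. the short rubber block lies in the short tray (horizontal distance between short_block and short_tray below 0.015 m and z of short_block in the frame of short_tray between 0.002 and 0.007 m and angle between short_block's own z axis and vertical below 0.1 rad and angle between the y axis of short_block and the y axis of short_tray, either way round below 0.25 rad), for 0.2 s.
4. the long wooden block lies in the long tray (horizontal distance between long_block and long_tray below 0.015 m and z of long_block in the frame of long_tray between 0.002 and 0.007 m and angle between long_block's own z axis and vertical below 0.1 rad and angle between the y axis of long_block and the y axis of long_tray, either way round below 0.25 rad), for 0.2 s.
At the end, for the whole second after the job is handed in: Each drum stands in the round dish of its size and each block lies in the tray of its size: centres within 15 mm horizontally, underside on the holder's floor (2 to 7 mm above the bench), upright within 0.1 rad, blocks lengthwise within 0.25 rad, all at rest (under 0.02 m/s) (all of step 1 and all of step 2 and all of step 3 and all of step 4 and linear speed of each of small_drum, large_drum, short_block, long_block below 0.02 m/s); the robot touches nothing.
It fails at once if the jar was moved by more than 20 mm (distance of jar from where it was at the start of the episode above 0.02 m).
It fails at once if the brush was moved by more than 20 mm (distance of brush from where it was at the start of the episode above 0.02 m).
It also fails if it takes over 115 s, if anything falls off the work surface, if the arm or the gripper's body presses on something with over 40 N, if the wrist force passes 120 N, or if a joint passes its speed limit or range.

## Robot

A 7-joint arm with a two-finger parallel gripper is mounted at the origin on the work surface. World frame = base frame: x ahead of the robot, y to its left, z up, the work surface at z = 0. Lengths are in m, angles in rad, forces in N, time in s.
With the tool pointing down it reaches from about 0.4 to 0.85 m from the base axis. Payload 10.4 kg.
Tool frame: the origin (TCP) lies on the centre line of the jaws, within the pads' length; the fingertips stand 17 mm ahead of it and the grasp point (between the pads) lies 2 mm behind it; z points along the fingers, y is the line along which they close (so a half turn about z gives the same grasp; the last joint's range is limited). The gripper opens to 85 mm and grips with 20 to 120 N. Pads are 22 mm wide; open, the fingers measure 114 mm over their backs; the gripper's body (76 mm by 85 mm) begins 54 mm behind the grasp point. The pads swing forward as they close: fully open they stand 13 mm farther back than shut.
Start: joints at [-1.264, 0.332, -0.065, 1.46, 0.022, 1.35, -0.088], TCP at [0.202, 0.591, 0.248] pointing down, gripper open.
Joint ranges: [-2.6, 2.6], [-0.5, 2.12], [-1.47, 1.34], [0.16, 2.42], [-1.27, 4.41], [0.06, 2.06], [-2.6, 2.6]. Speed limits (rad/s): [2.22, 2.22, 2.79, 2.79, 3.14, 3.14, 3.14].

## Interface

Orientations are given as a unit quaternion [x, y, z, w].
In Python, from workcell import get_obs, optics, job gives the robot as it stands. The module is installed in compiled form; this text tells all that it offers.
- The arm moves only by the tool send_rows, never from a script. Its argument "plan" is a list that holds one entry, the list of rows, each a list of 7 numbers: the turn, a rotation vector about the tool's x, y, z in units of 1.5 rad (1.0 is 1.5 rad), then the shift along the tool's x, y, z in units of 20 cm (1.0 is 20 cm), then the opening, from 0 (shut) to 1 (fully open). A call has 1 to 20 rows; each row shifts and turns the commanded pose from where the row before left it, along the tool's axes as they then stand; what a row does not reach is not made up. A row lasts 1/12 s, in which the tool goes at most 41.7 mm and 7.16 degrees, less where a joint would pass 70% of its speed; a pose out of reach is approached as far as the arm can. A call with a number of a shift or a turn outside -1 to 1 is refused whole. A call with a gripper value outside its range is refused whole. The fingers move at their own pace and stop on an object; "squeeze" is the grip in N (left out, the last holds). Time passes only in rows, so rows that do not move let the fingers close. It gives the time, the measured TCP pose, the force, the opening and the grip force at its end, in the units of the state.
- get_obs(): the state, without advancing time (a new reading comes with each control period).
- optics.camera(name): name is "side" or "top" or "wrist"; returns the picture (384x512x3 uint8, red, green, blue); there is no depth.
- optics.get_calibration(name): a dict with "intrinsics" (3x3 intrinsics, pixels), "world_from_camera" (4x4, takes a point from camera to world coordinates); the wrist camera has in their place "T_tool_cam" (4x4, takes a point from camera to tool coordinates, whose origin is the TCP and whose axes are the flange's). Camera axes: x right, y up, looking along -z (the intrinsics and any distortion apply to the point x, -y, -z); pixel columns grow to the right and rows downward; lengths in m; the calibration is good to about 2 mm. A picture is of the moment at which its call begins: read the wrist's pose just before it. get_calibration takes no time and is no camera call.
- job.hand_in(): hands the job in; it is judged then, once.
The state is a dict: "clock": time; "joint_pos": joint angles; "joint_velocities": joint speeds; "tau": joint torques, N m; "position": TCP position; "ee_rot": TCP orientation; "ft_force": force on the tool from outside, world axes, zero at the start; "torque": the same for the moment, N m; "grip_width": opening from 0.0 (shut) to 1.0 (fully open); "grasp_force": force on a finger pad.
Only numpy, scipy, OpenCV 4.12 (cv2) and the standard library are available. Lean on these libraries where they do the work, as an engineer would, in place of code of your own. Each camera call takes 0.05 s, during which the arm holds its last target. There are 200 camera calls.

## Working session

There is one attempt and no reset: what is moved stays moved. The work goes in short steps, Python scripts to look and compute and a tool call to move; the robot and the scene stay as the last step left them, time stands still between calls to the robot, and variables do not carry over. Pictures are saved under pics/ and viewed, at most 14 in all, crops included, and the job is handed in when it is done.

Besides the shell and the picture viewer there is one more tool, called after "Emit:" by a JSON object that holds its "api" and its "payload", one argument or row to a line. send_rows: Moves the arm, as the interface text tells. Its arguments: {"type":"object","properties":{"plan":{"type":"array"},"squeeze":{"type":"number"}},"required":["plan"]}

```bash
mkdir -p pics
python3 - <<'E'
from workcell import get_obs, optics
import cv2,numpy as np
np.set_printoptions(precision=4,suppress=True)
o=get_obs();print(o)
for n in("top","side","wrist"):
    cv2.imwrite(f"pics/{n}0.png",optics.camera(n)[...,::-1]);print(optics.get_calibration(n))
a=np.hstack([cv2.imread("pics/top0.png")]);
E
```

```text
{'clock': 0.0, 'joint_pos': array([-1.2636,  0.3329, -0.0647,  1.461 ,  0.0216,  1.3499, -0.0885]), 'joint_velocities': array([ 0.0011, -0.0021, -0.0002, -0.0015, -0.    , -0.0002, -0.0005]), 'tau': array([ -0.0002, -62.5449,   0.049 , -39.1619,   0.0161,   0.0097,
         0.    ]), 'position': array([0.2023, 0.591 , 0.2475]), 'ee_rot': array([ 0.1641,  0.9864, -0.0007, -0.0001]), 'ft_force': array([-0.0066, -0.6234,  0.0326]), 'torque': array([-0.0436,  0.0229, -0.0072]), 'grasp_force': 0.0, 'grip_width': 0.9975912316821971}
{'intrinsics': array([[416.6683,   0.    , 256.7327],
       [  0.    , 416.6683, 189.2517],
       [  0.    ,   0.    ,   1.    ]]), 'world_from_camera': array([[-0.0295,  0.9811, -0.1912,  0.25  ],
       [-0.9996, -0.028 ,  0.0102,  0.0046],
       [ 0.0046,  0.1914,  0.9815,  1.2354],
       [ 0.    ,  0.    ,  0.    ,  1.    ]])}
{'intrinsics': array([[361.569 ,   0.    , 257.2687],
       [  0.    , 361.569 , 191.3608],
       [  0.    ,   0.    ,   1.    ]]), 'world_from_camera': array([[-0.9987,  0.0312, -0.0398,  0.4411],
       [-0.0502, -0.7101,  0.7023,  0.7151],
       [-0.0063,  0.7034,  0.7108,  0.7807],
       [ 0.    ,  0.    ,  0.    ,  1.    ]])}
{'intrinsics': array([[338.2   ,   0.    , 249.7648],
       [  0.    , 338.2   , 193.4053],
       [  0.    ,   0.    ,   1.    ]]), 'T_tool_cam': array([[ 0.    ,  0.9535,  0.3013,  0.0775],
       [ 1.    ,  0.0002, -0.0005,  0.0007],
       [-0.0005,  0.3013, -0.9535, -0.125 ],
       [ 0.    ,  0.    ,  0.    ,  1.    ]])}
```

View pics/top0.png

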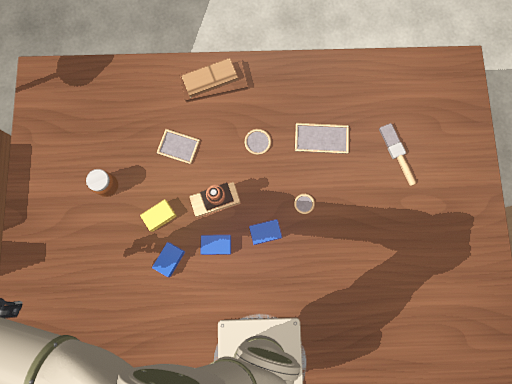

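View pics/side0.png

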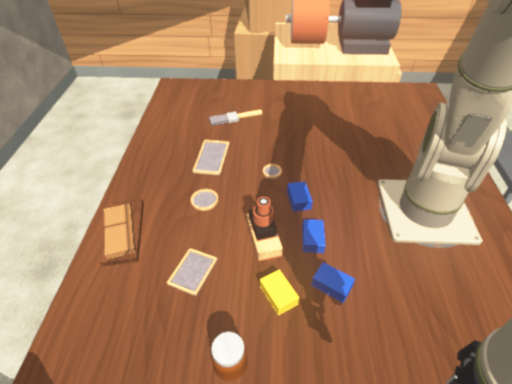

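The top view shows the stack at about (214,195), the small dish (304,203), the large dish (258,141), the short tray (179,146), the long tray (322,138), the jar (98,180) and the brush (397,153). The side view shows the same things, with the stack at (264,225). The blue and yellow blocks are the look-alikes.

```bash
cat > h.py <<'E'
import numpy as np,cv2
from workcell import get_obs,optics
from scipy.spatial.transform import Rotation as R
np.set_printoptions(precision=4,suppress=True)
def cam(n,obs=None):
    c=optics.get_calibration(n)
    if n=="wrist":
        T=np.eye(4);T[:3,:3]=R.from_quat(obs["ee_rot"]).as_matrix();T[:3,3]=obs["position"]
        return c["intrinsics"],T@c["T_tool_cam"]
    return c["intrinsics"],c["world_from_camera"]
def ray(C,uv):
    K,T=C;d=np.linalg.inv(K)@[uv[0],uv[1],1];d=T[:3,:3]@(d*[1,-1,-1]);return T[:3,3],d/np.linalg.norm(d)
def onz(C,uv,z):
    o,d=ray(C,uv);return o+d*(z-o[2])/d[2]
def tri(l):
    A=0;b=0
    for C,uv in l:
        o,d=ray(C,uv);P=np.eye(3)-np.outer(d,d);A=A+P;b=b+P@o
    p=np.linalg.solve(A,b);return p
def proj(C,p):
    K,T=C;q=np.linalg.inv(T)@np.append(p,1);q=K@(q[:3]*[1,-1,-1]);return q[:2]/q[2]
E
python3 - <<'E'
import cv2
t=cv2.imread("pics/top0.png");s=cv2.imread("pics/side0.png")
cv2.imwrite("pics/tc.png",cv2.resize(t[105:235,150:360],None,fx=3.8,fy=3.8,interpolation=2))
cv2.imwrite("pics/sc.png",cv2.resize(s[130:300,160:310],None,fx=3.5,fy=3.5,interpolation=2))
E
```

```text
(no output)
```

View pics/tc.png

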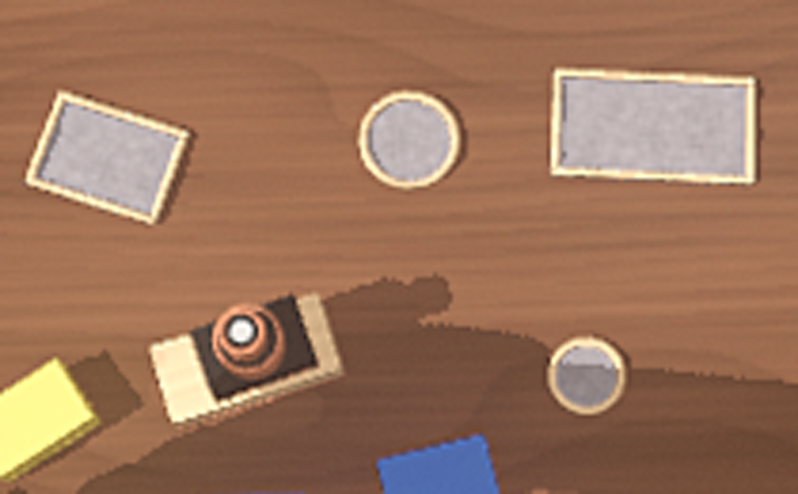

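View pics/sc.png

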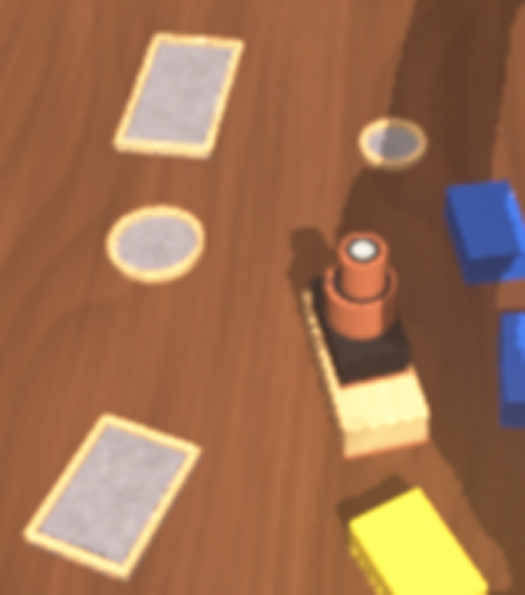

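Run:
```python
from h import *
T=cam("top");S=cam("side")
t=lambda x,y:((x+.5)/3.8-.5+150,(y+.5)/3.8-.5+105)
s=lambda x,y:((x+.5)/3.5-.5+160,(y+.5)/3.5-.5+130)
for n,a,b in[("hub",(242,331),(363,250)),("ld",(410,139),(155,244)),("sd",(587,376),(393,142))]:
    print(n,tri([(T,t(*a)),(S,s(*b))]),"top@.01",onz(T,t(*a),.01),onz(S,s(*b),.01))
for n,A,B in[("st",[(60,92),(190,131),(154,223),(27,183)],[(25,536),(106,415),(201,450),(126,578)]),("lt",[(554,69),(756,77),(754,184),(551,174)],[(116,149),(156,34),(243,41),(210,157)])]:
    P=np.array([tri([(T,t(*a)),(S,s(*b))]) for a,b in zip(A,B)]);Q=np.array([onz(T,t(*a),.01) for a in A]);W=np.array([onz(S,s(*a),.01) for a in B])
    for X in(P,Q,W):
        d=X[1]-X[0]+X[2]-X[3];print(n,X.mean(0),"long dir deg",np.degrees(np.arctan2(d[1],d[0])),np.linalg.norm(d)/2)
    print(P[:,2])
# blocks top
A=[(193,336),(293,296),(318,366),(217,400)]
X=np.array([onz(T,t(*a),.07) for a in A]);print("sb",X,X.mean(0))
A=[(150,346),(318,293),(343,366),(174,420)]
X=np.array([onz(T,t(*a),.036) for a in A]);d=X[1]-X[0]+X[2]-X[3];print("lb",X,X.mean(0),np.degrees(np.arctan2(d[1],d[0])))
print("lb corner tri",tri([(T,t(150,346)),(S,s(344,432))]),tri([(T,t(174,420)),(S,s(428,410))]))
for q in((85,172),(100,180)):print(onz(T,q,.085))
```

```text
hub [0.4608 0.11   0.1352] top@.01 [0.4849 0.122  0.01  ] [ 0.4645 -0.0074  0.01  ]
ld [ 0.6416 -0.0151  0.0009] top@.01 [ 0.6387 -0.0149  0.01  ] [ 0.6392 -0.0065  0.01  ]
sd [ 0.4423 -0.1485  0.0051] top@.01 [ 0.4413 -0.1478  0.01  ] [ 0.4424 -0.143   0.01  ]
st [0.6322 0.2298 0.003 ] long dir deg -109.51135783713934 0.11044639419703219
st [0.6305 0.2285 0.01  ] long dir deg -109.16304850323037 0.10948722193727912
st [0.63   0.2343 0.01  ] long dir deg -109.8029800060578 0.10976255590492559
[0.0046 0.0026 0.004  0.0009]
lt [ 0.6464 -0.2133  0.0026] long dir deg -94.87198354891697 0.16380241670864953
lt [ 0.6444 -0.2123  0.01  ] long dir deg -94.255831395761 0.16380552030813533
lt [ 0.6441 -0.2048  0.01  ] long dir deg -93.6532214613461 0.1713955202938444
[-0.0009  0.0066  0.0065 -0.0017]
sb [[0.4707 0.1529 0.07  ]
 [0.4991 0.0776 0.07  ]
 [0.4452 0.0599 0.07  ]
 [0.4218 0.1353 0.07  ]] [0.4592 0.1064 0.07  ]
lb [[0.4702 0.1903 0.036 ]
 [0.5082 0.0604 0.036 ]
 [0.4504 0.0423 0.036 ]
 [0.4124 0.1719 0.036 ]] [0.4603 0.1162 0.036 ] -73.67932657353866
lb corner tri [0.4708 0.191  0.0316] [0.4117 0.1721 0.0358]
[0.5378 0.4771 0.085 ]
[0.5134 0.4337 0.085 ]
```

Emit:
{"api": "send_rows", "payload": {
  "plan": [
    [[0,0,0.058,0,0,0,1],[0,0,0.058,0,0,0,1],[0,0,0.058,0,0,0,1],[0,0,0.058,0,0,0,1],[0,0,0.058,0,0,0,1],[0,0,0.058,0,0,0,1],[0,0,0.058,0,0,0,1],[0,0,0.058,0,0,0,1],[0,0,0.058,0,0,0,1],[0,0,0.058,0,0,0,1],[0,0,0.058,0,0,0,1],[0,0,0,-0.148,0.031,0,1],[0,0,0,-0.148,0.031,0,1],[0,0,0,-0.148,0.031,0,1],[0,0,0,-0.148,0.031,0,1],[0,0,0,-0.148,0.031,0,1],[0,0,0,-0.148,0.031,0,1],[0,0,0,-0.148,0.031,0,1],[0,0,0,-0.148,0.031,0,1],[0,0,0,-0.148,0.031,0,1]]
  ],
  "squeeze": 40
}}

```text
clock: 1.82
position: [0.331, 0.3497, 0.2482]
ee_rot: [0.6, 0.8, -0.0, -0.0]
ft_force: [0.8, -0.2, 0.1]
grip_width: 1.003
grasp_force: 0.0
```

Emit:
{"api": "send_rows", "payload": {
  "plan": [
    [[0,0,0,-0.148,0.031,0,1],[0,0,0,-0.148,0.031,0,1],[0,0,0,-0.148,0.031,0,1],[0,0,0,-0.148,0.031,0,1],[0,0,0,-0.148,0.031,0,1],[0,0,0,-0.148,0.031,0,1],[0,0,0,-0.148,0.031,0,1],[0,0,0,-0.148,0.031,0,1],[0,0,0,-0.148,0.031,0,1],[0,0,0,0,0,0,1],[0,0,0,0,0,0,1],[0,0,0,0,0,0,1]]
  ]
}}

```text
clock: 2.82
position: [0.4585, 0.1117, 0.2481]
ee_rot: [0.6, 0.8, -0.0, -0.0]
ft_force: [-0.0, 1.2, -0.3]
grip_width: 1.0
grasp_force: 0.0
```

```bash
cat >> h.py <<'E'
def pose():
    o=get_obs();M=R.from_quat(o["ee_rot"]).as_matrix();return o,M
def go(p,yaw=None):
    """remaining shift in tool units (in the frame after the turn), turn units"""
    o,M=pose();y0=np.degrees(np.arctan2(M[1,0],M[0,0]))
    t=0
    if yaw is not None:
        t=np.radians((y0-yaw+180)%360-180)/1.5;M=M@R.from_rotvec([0,0,t*1.5]).as_matrix()
    print("at",o["position"],"yaw",y0,"zaxis",M[:,2],"turn",t,"shift",M.T@(np.array(p)-o["position"])/.2,"grip",o["grip_width"],o["grasp_force"],o["clock"],"q",o["joint_pos"])
E
cat >> h.py <<'E'
def snap(name):
    o=get_obs();im=optics.camera("wrist")[...,::-1];cv2.imwrite(f"pics/{name}.png",im);np.savez(f"pics/{name}.npz",**o)
E
python3 - <<'E'
from h import *
go([.46,.11,.25],106.3);snap("w1")
E
```

```text
at [0.4585 0.1117 0.2481] yaw 106.28356734168865 zaxis [-0.0005  0.0002 -1.    ] turn -0.00019120266159212108 shift [-0.0103  0.0049 -0.0094] grip 0.9998059934153931 0.0 2.8167 q [-0.8473 -0.0329  0.507   1.8722  0.0162  1.2985 -0.0607]
```

View pics/w1.png

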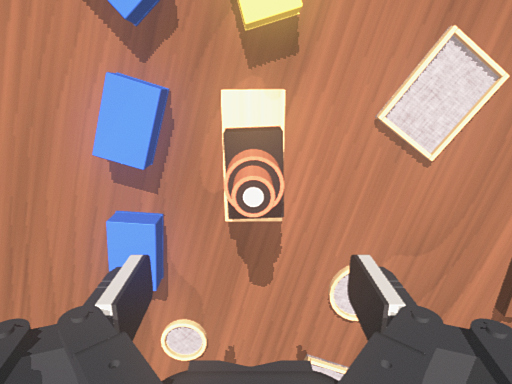

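The wrist view shows the stack lined up with the image's vertical axis: hub at (253,197), long-block end edge at (221..285,91). The small dish is at (184,341), and the short tray corners are (455,27), (508,75), (432,160), (378,120).

Run:
```python
from h import *
W=cam("wrist",np.load("pics/w1.npz"));T=cam("top");S=cam("side")
t=lambda x,y:((x+.5)/3.8-.5+150,(y+.5)/3.8-.5+105)
s=lambda x,y:((x+.5)/3.5-.5+160,(y+.5)/3.5-.5+130)
print("hub",onz(W,(253.5,197),.138),tri([(W,(253.5,197)),(T,t(242,331)),(S,s(363,250))]))
print("sd",onz(W,(184,341),.01),tri([(W,(184,341)),(T,t(587,376)),(S,s(393,142))]))
X=np.array([onz(W,a,.01) for a in[(455,27),(508,75),(432,160),(378,120)]]);print("st",X,X.mean(0))
d=X[2]-X[1]+X[3]-X[0];print(np.degrees(np.arctan2(d[1],d[0])))
go([.461,.1115,.131])
```

```text
hub [0.4609 0.1135 0.138 ] [0.461  0.1109 0.1351]
sd [ 0.4431 -0.1412  0.01  ] [ 0.4427 -0.1485  0.0037]
st [[0.6132 0.296  0.01  ]
 [0.685  0.2709 0.01  ]
 [0.6492 0.1692 0.01  ]
 [0.5759 0.1924 0.01  ]] [0.6308 0.2321 0.01  ]
-109.61714879437487
at [0.4583 0.1121 0.2481] yaw 106.35042956667606 zaxis [-0.0004  0.0002 -1.    ] turn 0 shift [-0.0069  0.0121  0.5856] grip 0.9984162515976596 0.0 2.8667 q [-0.8478 -0.033   0.5064  1.8723  0.0163  1.2985 -0.0606]
```

Emit:
{"api": "send_rows", "payload": {
  "plan": [
    [[0,0,0,0,0.014,0.085,1],[0,0,0,0,0,0.1,1],[0,0,0,0,0,0.1,1],[0,0,0,0,0,0.1,1],[0,0,0,0,0,0.1,1],[0,0,0,0,0,0.06,1],[0,0,0,0,0,0.04,1],[0,0,0,0,0,0,0.6],[0,0,0,0,0,0,0.5],[0,0,0,0,0,0,0.4],[0,0,0,0,0,0,0.3],[0,0,0,0,0,0,0.2],[0,0,0,0,0,0,0.1],[0,0,0,0,0,0,0.1],[0,0,0,0,0,0,0.1],[0,0,0,0,0,0,0.1]]
  ],
  "squeeze": 35
}}

```text
clock: 4.2
position: [0.462, 0.1123, 0.1323]
ee_rot: [0.6, 0.8, 0.001, 0.0]
ft_force: [-1.7, -0.9, 6.0]
grip_width: 0.364
grasp_force: 34.4
```

Emit:
{"api": "send_rows", "payload": {
  "plan": [
    [[0,0,0,0,0,-0.03,0.1],[0,0,0,0,0,-0.07,0.1],[0,0,0,0,0,-0.1,0.1],[0,0,0,0,0,-0.1,0.1],[0,0,0,0,0,-0.1,0.1],[0,0,0,-0.12,-0.045,0,0.1],[0,0,0,-0.12,-0.045,0,0.1],[0,0,0,-0.12,-0.045,0,0.1],[0,0,0,-0.12,-0.045,0,0.1],[0,0,0,-0.12,-0.045,0,0.1],[0,0,0,-0.12,-0.045,0,0.1],[0,0,0,-0.12,-0.045,0,0.1],[0,0,0,-0.12,-0.045,0,0.1],[0,0,0,-0.12,-0.045,0,0.1],[0,0,0,-0.12,-0.045,0,0.1],[0,0,0,0,0,0,0.1],[0,0,0,0,0,0,0.1],[0,0,0,0,0,0,0.1]]
  ]
}}

```text
clock: 5.7
position: [0.4424, -0.1431, 0.2115]
ee_rot: [0.6, 0.8, 0.0, -0.0]
ft_force: [-0.1, 0.3, -0.1]
grip_width: 0.358
grasp_force: 34.8
```

Run:
```python
from h import *
go([.4427,-.143,.0335]);snap("w2")
```

```text
at [ 0.4424 -0.1431  0.2115] yaw 106.27838401426061 zaxis [ 0.0002  0.0005 -1.    ] turn 0 shift [-0.0003  0.001   0.89  ] grip 0.35831259972889157 34.798133969306946 5.7 q [-0.5953 -0.0434  0.8062  1.951   0.0327  1.2207  0.4833]
```

View pics/w2.png

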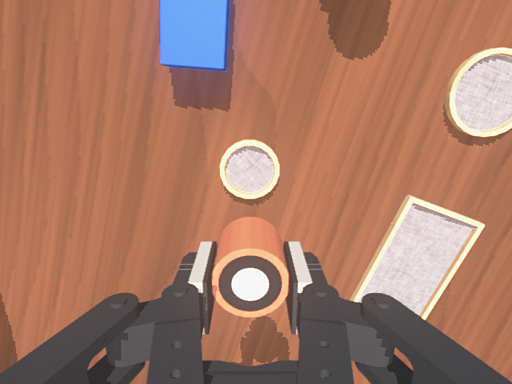

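The small drum is held upright (hub at 250,284). The small dish is at (250,169) and the large dish at about (488,92), partly cut off.

Run:
```python
from h import *
W=cam("wrist",np.load("pics/w2.npz"));T=cam("top")
print("dish",onz(W,(250,169.5),.009),"drum",onz(W,(250.5,284),.217),"ld",onz(W,(488,92.5),.01))
go(onz(W,(250,169.5),.0335))
```

```text
dish [ 0.443  -0.1433  0.009 ] drum [ 0.4423 -0.1413  0.217 ] ld [ 0.634  -0.0112  0.01  ]
at [ 0.4425 -0.1427  0.2114] yaw 106.33943886475055 zaxis [ 0.0001  0.0004 -1.    ] turn 0 shift [0.0252 0.0013 0.8896] grip 0.36140137366716935 34.79825556278229 5.75 q [-0.5957 -0.0433  0.8057  1.9511  0.0328  1.2206  0.4835]
```

Emit:
{"api": "send_rows", "payload": {
  "plan": [
    [[0,0,0,0,0,0.08,0.1],[0,0,0,0,0,0.12,0.1],[0,0,0,0,0,0.12,0.1],[0,0,0,0,0,0.12,0.1],[0,0,0,0,0,0.12,0.1],[0,0,0,0,0,0.12,0.1],[0,0,0,0,0,0.1,0.1],[0,0,0,0,0,0.06,0.1],[0,0,0,0,0,0.03,0.1],[0,0,0,0,0,0.015,0.1],[0,0,0,0,0,0,0.1],[0,0,0,0,0,0,0.1],[0,0,0,0,0,0,0.1]]
  ]
}}

```text
clock: 6.83
position: [0.4431, -0.1435, 0.0351]
ee_rot: [0.6, 0.8, 0.001, 0.001]
ft_force: [-0.4, 0.0, -0.1]
grip_width: 0.355
grasp_force: 34.8
```

Run:
```python
from h import *
go([.443,-.143,.0325]);print(get_obs()["ft_force"])
```

```text
at [ 0.4431 -0.1435  0.0351] yaw 106.28965226671335 zaxis [ 0.0015  0.0004 -1.    ] turn 0 shift [0.0026 0.0004 0.013 ] grip 0.3554517407639675 34.81525361537933 6.8333 q [-0.4828  0.2963  0.7788  2.1181 -0.2832  0.8284  0.7521]
[-0.4394  0.0439 -0.0533]
```

Emit:
{"api": "send_rows", "payload": {
  "plan": [
    [[0,0,0,0,0,0.007,0.1],[0,0,0,0,0,0.006,0.1],[0,0,0,0,0,0,0.1],[0,0,0,0,0,0,0.4],[0,0,0,0,0,0,0.5],[0,0,0,0,0,0,0.7],[0,0,0,0,0,0,0.8],[0,0,0,0,0,0,0.8],[0,0,0,0,0,0,0.8]]
  ]
}}

```text
clock: 7.58
position: [0.4423, -0.1437, 0.0317]
ee_rot: [0.6, 0.8, 0.0, -0.0]
ft_force: [-0.8, 0.3, 1.0]
grip_width: 0.8
grasp_force: 0.0
```

Emit:
{"api": "send_rows", "payload": {
  "plan": [
    [[0,0,0,0,0,-0.05,0.9],[0,0,0,0,0,-0.1,1],[0,0,0,0,0,-0.15,1],[0,0,0,0,0,-0.15,1],[0,0,0,0,0,-0.15,1],[0,0,0,0,0,-0.15,1],[0,0,0,0,0,-0.15,1],[0,0,0,0,0,-0.1,1],[0,0,0,0,0,0,1],[0,0,0,0,0,0,1]]
  ]
}}

```text
clock: 8.42
position: [0.4428, -0.1439, 0.2329]
ee_rot: [0.6, 0.8, 0.001, 0.001]
ft_force: [-0.1, 0.4, -0.4]
grip_width: 0.997
grasp_force: 0.0
```

Run:
```python
from h import *
go([.461,.1125,.22]);snap("w3")
a=cv2.imread("pics/w3.png");cv2.imwrite("pics/w3c.png",cv2.resize(a[100:260,180:320],None,fx=3,fy=3))
```

```text
at [ 0.4428 -0.1439  0.2329] yaw 106.25288241041116 zaxis [ 0.0026  0.0008 -1.    ] turn 0 shift [1.2054 0.4461 0.0658] grip 0.9972925932152686 0.0 8.4167 q [-0.6343 -0.0743  0.8322  1.9223  0.0562  1.2674  0.4635]
```

View pics/w3c.png

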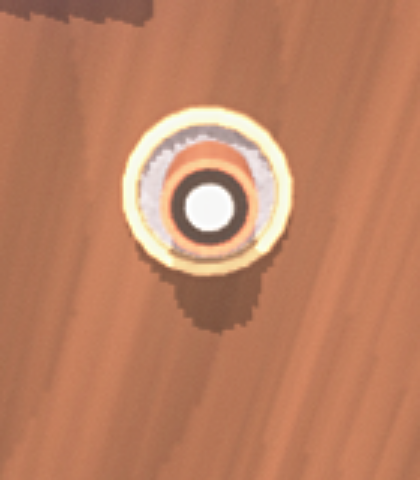

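The small drum stands upright and centred in its dish (crop centre 210,195). Next I go back over the stack.

Emit:
{"api": "send_rows", "payload": {
  "plan": [
    [[0,0,0,0.12,0.045,0,1],[0,0,0,0.12,0.045,0,1],[0,0,0,0.12,0.045,0,1],[0,0,0,0.12,0.045,0,1],[0,0,0,0.12,0.045,0,1],[0,0,0,0.12,0.045,0,1],[0,0,0,0.12,0.045,0,1],[0,0,0,0.12,0.045,0,1],[0,0,0,0.12,0.045,0,1],[0,0,0,0.12,0.045,0,1],[0,0,0,0,0,0.065,1],[0,0,0,0,0,0,1],[0,0,0,0,0,0,1]]
  ]
}}

```text
clock: 9.55
position: [0.4607, 0.111, 0.2175]
ee_rot: [0.6, 0.8, -0.002, -0.0]
ft_force: [0.2, 0.6, -0.1]
grip_width: 1.002
grasp_force: 0.0
```

Run:
```python
from h import *
go([.461,.1125,.097]);snap("w4")
a=cv2.imread("pics/w4.png");cv2.imwrite("pics/w4c.png",cv2.resize(a[60:260,160:340],None,fx=3,fy=3))
```

```text
at [0.4607 0.111  0.2175] yaw 106.23464979931207 zaxis [-0.0027 -0.0021 -1.    ] turn 0 shift [0.0076 0.0054 0.6023] grip 1.002320393403916 0.0 9.55 q [-0.8662 -0.0006  0.539   1.9109  0.0015  1.2344 -0.0444]
```

View pics/w4c.png

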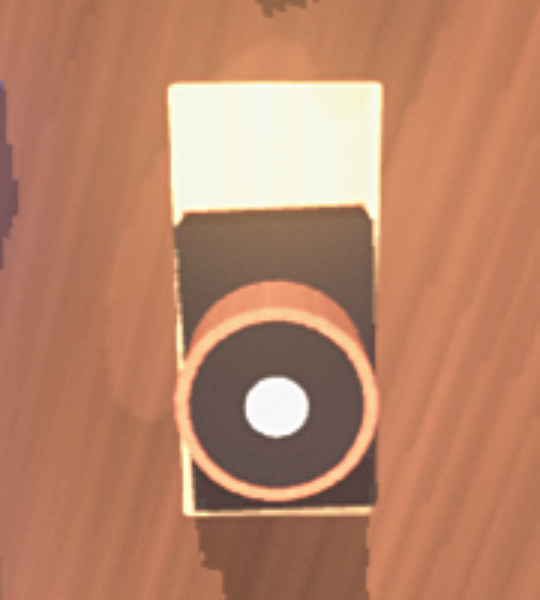

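The large drum's top rim is centred at crop (277,405), full-frame (252,195). The short block under it is nearly aligned with the image.

Run:
```python
from h import *
W=cam("wrist",np.load("pics/w4.npz"));T=cam("top")
p=onz(W,(252.2,195),.104);print(p)
l,r=[onz(W,(160+x/3,195),.104) for x in(176,379)];print(np.linalg.norm(l-r))
p[2]=.0985;go(p)
```

```text
[0.4619 0.1127 0.104 ]
0.05009743187243555
at [0.4611 0.1108 0.2182] yaw 106.18889059458625 zaxis [-0.0015 -0.0012 -1.    ] turn 0 shift [0.0086 0.0072 0.5983] grip 0.9983800354801601 0.0 9.6 q [-0.8658 -0.0015  0.5393  1.9101  0.0015  1.2346 -0.0445]
```

Emit:
{"api": "send_rows", "payload": {
  "plan": [
    [[0,0,0,0.009,0.007,0.098,1],[0,0,0,0,0,0.1,1],[0,0,0,0,0,0.1,1],[0,0,0,0,0,0.1,1],[0,0,0,0,0,0.1,1],[0,0,0,0,0,0.06,1],[0,0,0,0,0,0.04,1],[0,0,0,0,0,0,0.75],[0,0,0,0,0,0,0.65],[0,0,0,0,0,0,0.55],[0,0,0,0,0,0,0.45],[0,0,0,0,0,0,0.35],[0,0,0,0,0,0,0.3],[0,0,0,0,0,0,0.3],[0,0,0,0,0,0,0.3]]
  ],
  "squeeze": 40
}}

```text
clock: 10.85
position: [0.4632, 0.1141, 0.1004]
ee_rot: [0.6, 0.8, 0.001, 0.0]
ft_force: [-0.9, -1.4, 7.0]
grip_width: 0.571
grasp_force: 41.5
```

Run:
```python
from h import *
go([.636,-.0115,.21]);print(get_obs()["ft_force"])
```

```text
at [0.4632 0.1141 0.1004] yaw 106.25252571068506 zaxis [ 0.0017  0.0011 -1.    ] turn 0 shift [-0.8445  0.6549 -0.5471] grip 0.5714896537652899 41.48156940937042 10.85 q [-0.8398  0.1577  0.5434  2.0376 -0.0993  0.969   0.0379]
[-0.8976 -1.3507  7.03  ]
```

Emit:
{"api": "send_rows", "payload": {
  "plan": [
    [[0,0,0,0,0,-0.03,0.3],[0,0,0,0,0,-0.08,0.3],[0,0,0,0,0,-0.12,0.3],[0,0,0,0,0,-0.12,0.3],[0,0,0,0,0,-0.12,0.3],[0,0,0,0,0,-0.08,0.3],[0,0,0,-0.085,0.065,0,0.3],[0,0,0,-0.085,0.065,0,0.3],[0,0,0,-0.085,0.065,0,0.3],[0,0,0,-0.085,0.065,0,0.3],[0,0,0,-0.085,0.065,0,0.3],[0,0,0,-0.085,0.065,0,0.3],[0,0,0,-0.085,0.065,0,0.3],[0,0,0,-0.085,0.065,0,0.3],[0,0,0,-0.085,0.065,0,0.3],[0,0,0,-0.085,0.065,0,0.3],[0,0,0,0,0,0,0.3],[0,0,0,0,0,0,0.3],[0,0,0,0,0,0,0.3]]
  ]
}}

```text
clock: 12.43
position: [0.6344, -0.0122, 0.2093]
ee_rot: [0.6, 0.8, 0.0, -0.0]
ft_force: [-0.4, 0.2, -0.9]
grip_width: 0.571
grasp_force: 41.7
```

Run:
```python
from h import *
go([.636,-.0115,.21]);snap("w5")
```

```text
at [ 0.6344 -0.0122  0.2093] yaw 106.28237046677565 zaxis [-0.0003  0.0004 -1.    ] turn 0 shift [ 0.0013  0.0086 -0.0036] grip 0.5713510816310552 41.68193757534027 12.4333 q [-0.543   0.4271  0.6541  1.5173 -0.266   1.2878  0.4265]
```

View pics/w5.png

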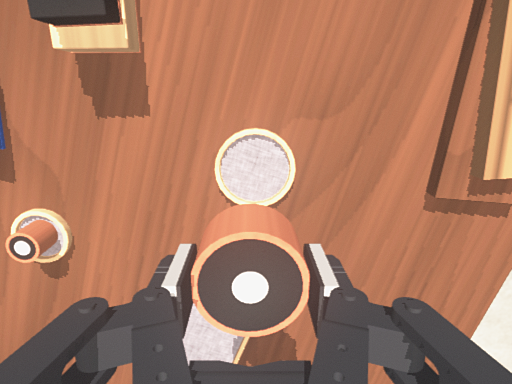

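The large drum is held upright (hub at 250,287) and its dish is at (255,168.5).

Run:
```python
from h import *
W=cam("wrist",np.load("pics/w5.npz"));T=cam("top")
p=onz(W,(255,168.7),.009);print(p,onz(W,(250.5,287),.213));p[2]=.036
go(p)
```

```text
[ 0.6393 -0.0098  0.009 ] [ 0.635  -0.0129  0.213 ]
at [ 0.6343 -0.0119  0.2094] yaw 106.3175332659023 zaxis [-0.0001  0.0008 -1.    ] turn 0 shift [0.0021 0.0264 0.8669] grip 0.5673145871720204 41.68198764324188 12.4833 q [-0.5435  0.4267  0.654   1.5177 -0.2661  1.2877  0.4266]
```

Emit:
{"api": "send_rows", "payload": {
  "plan": [
    [[0,0,0,0.004,0.024,0.08,0.3],[0,0,0,0,0,0.12,0.3],[0,0,0,0,0,0.12,0.3],[0,0,0,0,0,0.12,0.3],[0,0,0,0,0,0.12,0.3],[0,0,0,0,0,0.12,0.3],[0,0,0,0,0,0.1,0.3],[0,0,0,0,0,0.05,0.3],[0,0,0,0,0,0.025,0.3],[0,0,0,0,0,0.012,0.3],[0,0,0,0,0,0,0.3],[0,0,0,0,0,0,0.3],[0,0,0,0,0,0,0.3]]
  ]
}}

```text
clock: 13.57
position: [0.6399, -0.0105, 0.0369]
ee_rot: [0.6, 0.8, 0.001, 0.001]
ft_force: [-0.2, 0.2, -1.3]
grip_width: 0.569
grasp_force: 41.7
```

Run:
```python
from h import *
go([.6388,-.0105,.0345]);print(get_obs()["ft_force"])
```

```text
at [ 0.6399 -0.0105  0.0369] yaw 106.27531453497913 zaxis [ 0.0018  0.0003 -1.    ] turn 0 shift [ 0.0015 -0.0051  0.012 ] grip 0.5690330309787438 41.681748032569885 13.5667 q [-0.4826  0.6153  0.5717  1.6502 -0.3836  0.9884  0.503 ]
[-0.1558  0.2451 -1.2787]
```

Emit:
{"api": "send_rows", "payload": {
  "plan": [
    [[0,0,0,0,-0.003,0.007,0.3],[0,0,0,0,0,0.005,0.3],[0,0,0,0,0,0,0.3],[0,0,0,0,0,0,0.6],[0,0,0,0,0,0,0.7],[0,0,0,0,0,0,0.8],[0,0,0,0,0,0,0.9],[0,0,0,0,0,0,0.9],[0,0,0,0,0,0,0.9]]
  ]
}}

```text
clock: 14.32
position: [0.6385, -0.0108, 0.0332]
ee_rot: [0.6, 0.8, -0.0, -0.0]
ft_force: [0.5, 1.0, -0.6]
grip_width: 0.901
grasp_force: 0.0
```

Emit:
{"api": "send_rows", "payload": {
  "plan": [
    [[0,0,0,0,0,-0.05,1],[0,0,0,0,0,-0.1,1],[0,0,0,0,0,-0.15,1],[0,0,0,0,0,-0.15,1],[0,0,0,0,0,-0.15,1],[0,0,0,0,0,-0.15,1],[0,0,0,0,0,-0.1,1],[0,0,0,0,0,-0.05,1],[0,0,0,0,0,0,1],[0,0,0,0,0,0,1]]
  ]
}}

```text
clock: 15.15
position: [0.6384, -0.0107, 0.2128]
ee_rot: [0.6, 0.8, 0.0, -0.0]
ft_force: [-0.6, -0.2, -0.4]
grip_width: 1.001
grasp_force: 0.0
```

Run:
```python
from h import *
go([.4605,.109,.20]);snap("w6")
a=cv2.imread("pics/w6.png");cv2.imwrite("pics/w6c.png",cv2.resize(a[90:270,170:340],None,fx=2,fy=2))
```

```text
at [ 0.6384 -0.0107  0.2128] yaw 106.27474186305415 zaxis [-0.0002  0.0003 -1.    ] turn 0 shift [ 0.8237 -0.6861  0.0645] grip 1.0014981293773075 0.0 15.15 q [-0.5426  0.4343  0.6561  1.5015 -0.2701  1.2978  0.4257]
```

View pics/w6c.png

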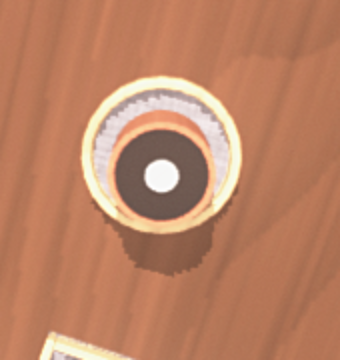

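The large drum stands centred in its dish (crop 162,155). Now I return for the short block.

Emit:
{"api": "send_rows", "payload": {
  "plan": [
    [[0,0,0,0.082,-0.069,0,1],[0,0,0,0.082,-0.069,0,1],[0,0,0,0.082,-0.069,0,1],[0,0,0,0.082,-0.069,0,1],[0,0,0,0.082,-0.069,0,1],[0,0,0,0.082,-0.069,0,1],[0,0,0,0.082,-0.069,0,1],[0,0,0,0.082,-0.069,0,1],[0,0,0,0.082,-0.069,0,1],[0,0,0,0.082,-0.069,0,1],[0,0,0,0,0,0.06,1],[0,0,0,0,0,0,1],[0,0,0,0,0,0,1]]
  ]
}}

```text
clock: 16.28
position: [0.4594, 0.1076, 0.2001]
ee_rot: [0.6, 0.8, -0.001, -0.0]
ft_force: [-0.8, 0.5, 0.4]
grip_width: 1.0
grasp_force: 0.0
```

Run:
```python
from h import *
go([.4605,.109,.0645]);snap("w7")
a=cv2.imread("pics/w7.png");cv2.imwrite("pics/w7c.png",cv2.resize(a[30:230,160:340],None,fx=3,fy=3))
```

```text
at [0.4594 0.1076 0.2001] yaw 106.28626907094862 zaxis [-0.0023 -0.0015 -1.    ] turn 0 shift [0.0055 0.0091 0.6779] grip 0.9999434487822441 0.0 16.2833 q [-0.8942  0.0094  0.5771  1.9406 -0.0048  1.1958 -0.0311]
```

View pics/w7c.png

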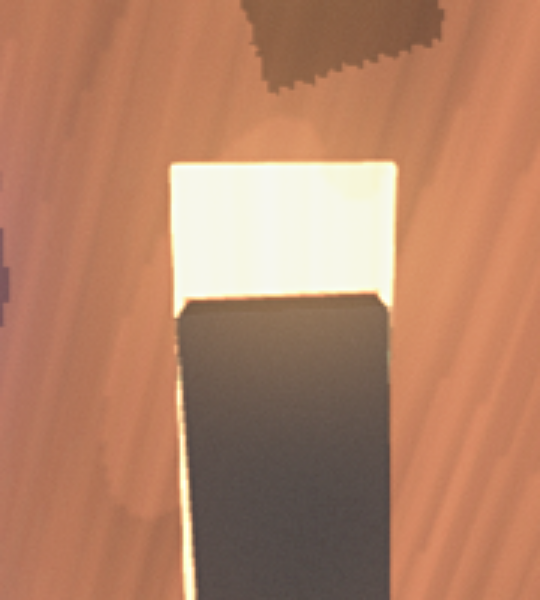

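The short block's far top edge runs from crop (181,318) to (389,312). Its near end lies below the crop, so I get that by threshold.

Run:
```python
from h import *
W=cam("wrist",np.load("pics/w7.npz"))
a=cv2.imread("pics/w7.png").max(2)<110
for r in range(120,300,10):
    c=np.where(a[r,200:310])[0]
    if len(c):
        print(r,c.min()+200,c.max()+200,len(c),onz(W,(c.min()+199.5,r),.07)[:2],onz(W,(c.max()+200.5,r),.07)[:2])
for c in(235,255,275):
    r=np.where(a[100:300,c])[0];print(c,r.min()+100,r.max()+100,len(r))
```

```text
160 222 288 30 [0.4316 0.1247] [0.4809 0.1392]
170 222 288 67 [0.4336 0.1171] [0.4834 0.1317]
180 223 289 67 [0.4364 0.1096] [0.4866 0.1243]
190 223 289 67 [0.4385 0.1017] [0.4892 0.1165]
200 224 289 66 [0.4414 0.0939] [0.4918 0.1086]
210 225 289 65 [0.4444 0.0859] [0.4945 0.1006]
220 225 289 65 [0.4466 0.0776] [0.4972 0.0924]
230 226 289 64 [0.4497 0.0693] [0.5   0.084]
235 158 234 76
255 161 233 72
275 160 233 74
```

Run:
```python
from h import *
W=cam("wrist",np.load("pics/w7.npz"))
X=np.array([onz(W,q,.07) for q in[(220.3,135.7),(289.8,134),(289.9,234),(226,234)]])
print(X,X.mean(0),np.linalg.norm(X-np.roll(X,1,0),axis=1))
for a,b in((0,3),(1,2)): d=X[a]-X[b];print(np.degrees(np.arctan2(d[1],d[0])))
p=X.mean(0);p[2]=.0645;go(p,108.4)
```

```text
[[0.426  0.1424 0.07  ]
 [0.4756 0.1583 0.07  ]
 [0.5014 0.0807 0.07  ]
 [0.451  0.0659 0.07  ]] [0.4635 0.1118 0.07  ] [0.0805 0.0521 0.0817 0.0525]
108.12040559084599
108.38660383699592
at [0.46   0.1075 0.2007] yaw 106.2459088151075 zaxis [-0.0013 -0.0011 -1.    ] turn -0.025063989043040132 shift [0.0155 0.0244 0.6809] grip 0.9975211845399805 0.0 16.3333 q [-0.8938  0.0093  0.5774  1.9393 -0.0048  1.196  -0.0311]
```

Emit:
{"api": "send_rows", "payload": {
  "plan": [
    [[0,0,-0.025,0,0,0,1],[0,0,0,0.016,0.024,0.08,1],[0,0,0,0,0,0.1,1],[0,0,0,0,0,0.1,1],[0,0,0,0,0,0.1,1],[0,0,0,0,0,0.1,1],[0,0,0,0,0,0.1,1],[0,0,0,0,0,0.06,1],[0,0,0,0,0,0.04,1],[0,0,0,0,0,0,0.8],[0,0,0,0,0,0,0.7],[0,0,0,0,0,0,0.6],[0,0,0,0,0,0,0.5],[0,0,0,0,0,0,0.4],[0,0,0,0,0,0,0.3],[0,0,0,0,0,0,0.3],[0,0,0,0,0,0,0.3]]
  ],
  "squeeze": 50
}}

```text
clock: 17.75
position: [0.4645, 0.1127, 0.0663]
ee_rot: [0.585, 0.811, 0.001, 0.0]
ft_force: [1.3, -1.0, 6.7]
grip_width: 0.62
grasp_force: 53.6
```

Run:
```python
from h import *
go([.6315,.2315,.17],70.4);print(get_obs()["ft_force"])
```

```text
at [0.4645 0.1127 0.0663] yaw 108.41482758935062 zaxis [ 0.0017  0.001  -1.    ] turn 0.4423226040080979 shift [ 0.8402  0.588  -0.5164] grip 0.6197904717729755 53.56123745441437 17.75 q [-0.8515  0.2233  0.5699  2.0622 -0.1544  0.8944  0.1253]
[ 1.2995 -0.9749  6.6863]
```

Emit:
{"api": "send_rows", "payload": {
  "plan": [
    [[0,0,0,0,0,-0.03,0.3],[0,0,0,0,0,-0.08,0.3],[0,0,0,0,0,-0.12,0.3],[0,0,0,0,0,-0.12,0.3],[0,0,0,0,0,-0.12,0.3],[0,0,0,0,0,-0.08,0.3],[0,0,0.05,0,0,0,0.3],[0,0,0.05,0,0,0,0.3],[0,0,0.05,0,0,0,0.3],[0,0,0.05,0,0,0,0.3],[0,0,0.05,0,0,0,0.3],[0,0,0.05,0,0,0,0.3],[0,0,0.05,0,0,0,0.3],[0,0,0.05,0,0,0,0.3],[0,0,0.042,0,0,0,0.3]]
  ]
}}

```text
clock: 19.0
position: [0.4635, 0.1125, 0.1756]
ee_rot: [0.818, 0.575, 0.0, -0.0]
ft_force: [-0.0, -0.2, -2.1]
grip_width: 0.621
grasp_force: 52.9
```

Emit:
{"api": "send_rows", "payload": {
  "plan": [
    [[0,0,0,0.084,0.059,0,0.3],[0,0,0,0.084,0.059,0,0.3],[0,0,0,0.084,0.059,0,0.3],[0,0,0,0.084,0.059,0,0.3],[0,0,0,0.084,0.059,0,0.3],[0,0,0,0.084,0.059,0,0.3],[0,0,0,0.084,0.059,0,0.3],[0,0,0,0.084,0.059,0,0.3],[0,0,0,0.084,0.059,0,0.3],[0,0,0,0.084,0.059,0,0.3],[0,0,0,0,0,0,0.3],[0,0,0,0,0,0,0.3],[0,0,0,0,0,0,0.3],[0,0,0,0,0,0,0.3]]
  ]
}}

```text
clock: 20.17
position: [0.6307, 0.2306, 0.1756]
ee_rot: [0.817, 0.576, -0.0, -0.0]
ft_force: [0.1, -0.3, -1.6]
grip_width: 0.615
grasp_force: 53.2
```

Run:
```python
from h import *
go([.6315,.2315,.17],70.4);snap("w8")
```

```text
at [0.6307 0.2306 0.1756] yaw 70.39057028911753 zaxis [-0.0003  0.     -1.    ] turn -0.00010971966827351657 shift [0.0056 0.0025 0.0281] grip 0.6151675223736198 53.20841073989868 20.1667 q [-0.8184  0.5237  0.5667  1.4436 -0.2863  1.2573 -0.5664]
```

View pics/w8.png

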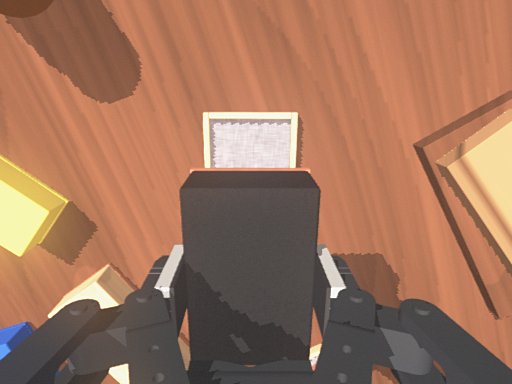

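The block is held square, with its far sole edge at row 171 and columns 190–308. The tray's far outer edge is at row 112, columns 203–298, and aligned with it.

Run:
```python
from h import *
o=np.load("pics/w8.npz");W=cam("wrist",o);M=R.from_quat(o["ee_rot"]).as_matrix()
a,b=onz(W,(202.8,112),.01),onz(W,(298.2,112),.01);m=(a+b)/2;d=a-b
print("tray",np.linalg.norm(d),m-.055*M[:,0],(M.T@d))
e=onz(W,(249.3,171),.1453);e2=(onz(W,(181,188),.1793)+onz(W,(320,188),.1793))/2
print("block",e-.042*M[:,0],e2-.042*M[:,0],o["position"])
c=m-.055*M[:,0];c[2]=.036;go(c)
```

```text
tray 0.07988816949715041 [0.6317 0.233  0.01  ] [ 0.     -0.0799  0.    ]
block [0.6292 0.2288 0.1453] [0.6303 0.2303 0.1793] [0.6307 0.2306 0.1756]
at [0.6307 0.2307 0.1757] yaw 70.39520792752751 zaxis [-0.0001  0.0003 -1.    ] turn 0 shift [0.0124 0.0009 0.6984] grip 0.6167856568553602 53.20880949497223 20.2167 q [-0.8184  0.5237  0.5667  1.4435 -0.2864  1.2572 -0.5663]
```

Emit:
{"api": "send_rows", "payload": {
  "plan": [
    [[0,0,0,0.014,0.001,0.08,0.3],[0,0,0,0,0,0.12,0.3],[0,0,0,0,0,0.12,0.3],[0,0,0,0,0,0.12,0.3],[0,0,0,0,0,0.12,0.3],[0,0,0,0,0,0.08,0.3],[0,0,0,0,0,0.04,0.3],[0,0,0,0,0,0.015,0.3],[0,0,0,0,0,0,0.3],[0,0,0,0,0,0,0.3],[0,0,0,0,0,0,0.3]]
  ]
}}

```text
clock: 21.13
position: [0.6331, 0.2342, 0.0379]
ee_rot: [0.817, 0.577, 0.001, 0.0]
ft_force: [-0.5, -0.2, -1.4]
grip_width: 0.618
grasp_force: 53.2
```

Run:
```python
from h import *
go([.632,.2334,.0345],70.4);print(get_obs()["ft_force"])
```

```text
at [0.6331 0.2342 0.0379] yaw 70.43395997615114 zaxis [ 0.002   0.0011 -1.    ] turn 0.00039514226515757165 shift [-0.0055 -0.0038  0.0167] grip 0.6183504423376741 53.24356198310852 21.1333 q [-0.7839  0.6666  0.5081  1.5429 -0.3602  1.024  -0.5202]
[-0.5419 -0.1518 -1.3992]
```

Emit:
{"api": "send_rows", "payload": {
  "plan": [
    [[0,0,0,0,0,0.01,0.3],[0,0,0,0,0,0.007,0.3],[0,0,0,0,0,0,0.3],[0,0,0,0,0,0,0.65],[0,0,0,0,0,0,0.75],[0,0,0,0,0,0,0.85],[0,0,0,0,0,0,0.95],[0,0,0,0,0,0,0.95],[0,0,0,0,0,0,0.95]]
  ]
}}

```text
clock: 21.88
position: [0.6323, 0.2339, 0.0328]
ee_rot: [0.817, 0.577, -0.0, -0.0]
ft_force: [0.0, 0.2, -0.3]
grip_width: 0.95
grasp_force: 0.0
```

Emit:
{"api": "send_rows", "payload": {
  "plan": [
    [[0,0,0,0,0,-0.05,1],[0,0,0,0,0,-0.1,1],[0,0,0,0,0,-0.15,1],[0,0,0,0,0,-0.15,1],[0,0,0,0,0,-0.15,1],[0,0,0,0,0,-0.15,1],[0,0,0,0,0,-0.1,1],[0,0,0,0,0,0,1],[0,0,0,0,0,0,1]]
  ]
}}

```text
clock: 22.63
position: [0.6329, 0.234, 0.2048]
ee_rot: [0.817, 0.577, 0.001, 0.0]
ft_force: [-0.1, 0.6, -0.8]
grip_width: 1.0
grasp_force: 0.0
```

Run:
```python
from h import *
go([.461,.115,.20],106.3);snap("w9")
a=cv2.imread("pics/w9.png");W=cam("wrist",np.load("pics/w9.npz"))
# dark (rubber) mask within tray interior; print its extents at top-face height .038
m=(a.max(2)<110);m[:, :170]=0;m[:,330:]=0
n,l,s,c=cv2.connectedComponentsWithStats(m.astype(np.uint8));print([tuple(x) for x in s[1:] if x[4]>800])
i=1+np.argmax(s[1:,4]*(s[1:,1]<230));box=cv2.minAreaRect(np.argwhere(l==i)[:,::-1].astype(np.float32));print(box)
print(onz(W,box[0],.038))
o=optics.camera("top")[...,::-1];cv2.imwrite("pics/top9.png",o)
```

```text
at [0.6329 0.234  0.2048] yaw 70.42585067061376 zaxis [ 0.0025  0.0015 -1.    ] turn -0.41741468143327026 shift [-0.3297 -0.9918  0.0211] grip 1.0003008047414759 0.0 22.6333 q [-0.8231  0.5082  0.5754  1.4022 -0.2783  1.3092 -0.5762]
[(np.int32(220), np.int32(129), np.int32(61), np.int32(93), np.int32(5387)), (np.int32(170), np.int32(361), np.int32(160), np.int32(23), np.int32(2998))]
((250.0, 174.99996948242188), (59.99999237060547, 91.99998474121094), 0.0)
[0.6341 0.237  0.038 ]
```

Emit:
{"api": "send_rows", "payload": {
  "plan": [
    [[0,0,-0.046,0,0,0,1],[0,0,-0.046,0,0,0,1],[0,0,-0.046,0,0,0,1],[0,0,-0.046,0,0,0,1],[0,0,-0.046,0,0,0,1],[0,0,-0.046,0,0,0,1],[0,0,-0.046,0,0,0,1],[0,0,-0.046,0,0,0,1],[0,0,-0.049,0,0,0,1],[0,0,0,-0.033,-0.099,0,1],[0,0,0,-0.033,-0.099,0,1],[0,0,0,-0.033,-0.099,0,1],[0,0,0,-0.033,-0.099,0,1],[0,0,0,-0.033,-0.099,0,1],[0,0,0,-0.033,-0.099,0,1],[0,0,0,-0.033,-0.099,0,1],[0,0,0,-0.033,-0.099,0,1],[0,0,0,-0.033,-0.099,0,1],[0,0,0,-0.033,-0.099,0,1]]
  ]
}}

```text
clock: 24.32
position: [0.4591, 0.1144, 0.2017]
ee_rot: [0.6, 0.8, -0.001, -0.0]
ft_force: [0.1, -0.0, 0.8]
grip_width: 1.001
grasp_force: 0.0
```

Emit:
{"api": "send_rows", "payload": {
  "plan": [
    [[0,0,0,0,0,0,1],[0,0,0,0,0,0,1],[0,0,0,0,0,0,1]]
  ]
}}

```text
clock: 24.57
position: [0.4607, 0.1155, 0.2025]
ee_rot: [0.6, 0.8, -0.0, -0.0]
ft_force: [1.0, -0.2, -0.2]
grip_width: 1.0
grasp_force: 0.0
```

Run:
```python
from h import *
go([.461,.115,.20],106.3);snap("w10")
a=cv2.imread("pics/w9.png")[90:250,190:310];b=cv2.imread("pics/w10.png")[60:260,170:330]
A=cv2.resize(a,None,fx=2,fy=2);B=cv2.resize(b,None,fx=3,fy=3)
A=cv2.copyMakeBorder(A,0,B.shape[0]-A.shape[0],0,0,0);cv2.imwrite("pics/mos.png",np.hstack([B,A]))
```

```text
at [0.4607 0.1155 0.2025] yaw 106.2994917591507 zaxis [-0.0004 -0.     -1.    ] turn -5.913650808774503e-06 shift [-0.0027  0.0009  0.0126] grip 0.9995966293714373 0.0 24.5667 q [-0.8166  0.0169  0.4848  1.9282 -0.0086  1.1988 -0.0443]
```

View pics/mos.png

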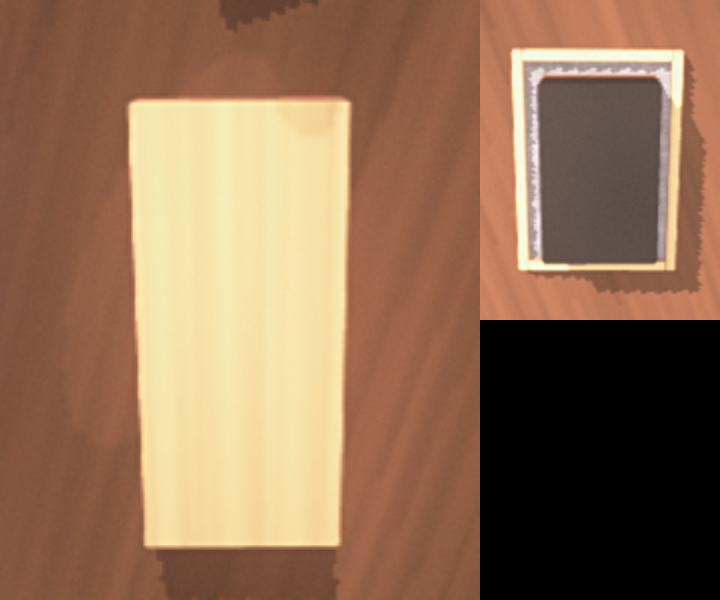

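The short block lies flat inside its tray. The long block's top corners in the left crop are (129,101), (350,100), (340,547) and (145,547).

Run:
```python
from h import *
o=np.load("pics/w10.npz");W=cam("wrist",o)
X=np.array([onz(W,(170+x/3,60+y/3),.036) for x,y in[(129,101),(350,100),(340,547),(145,547)]])
print(X,X.mean(0),np.linalg.norm(X-np.roll(X,1,0),axis=1))
for a,b in((0,3),(1,2)): d=X[a]-X[b];print(np.degrees(np.arctan2(d[1],d[0])))
p=X.mean(0);p[2]=.029;go(p,106.4)
```

```text
[[0.4113 0.1765 0.036 ]
 [0.4697 0.1938 0.036 ]
 [0.5089 0.0643 0.036 ]
 [0.4498 0.0471 0.036 ]] [0.4599 0.1204 0.036 ] [0.135  0.0609 0.1353 0.0616]
106.57043463670212
106.84190895160319
at [0.4609 0.1155 0.2025] yaw 106.30757922890659 zaxis [-0.0004 -0.0003 -1.    ] turn -0.001075364501874899 shift [0.025  0.0026 0.8677] grip 1.0019448944108613 0.0 24.6167 q [-0.8167  0.0174  0.4847  1.9277 -0.0085  1.1989 -0.0443]
```

Emit:
{"api": "send_rows", "payload": {
  "plan": [
    [[0,0,-0.004,0,0,0,1],[0,0,0,0.025,0.003,0.08,1],[0,0,0,0,0,0.12,1],[0,0,0,0,0,0.12,1],[0,0,0,0,0,0.12,1],[0,0,0,0,0,0.12,1],[0,0,0,0,0,0.12,1],[0,0,0,0,0,0.1,1],[0,0,0,0,0,0.05,1],[0,0,0,0,0,0.02,1],[0,0,0,0,0,0,0.8],[0,0,0,0,0,0,0.7],[0,0,0,0,0,0,0.6],[0,0,0,0,0,0,0.5],[0,0,0,0,0,0,0.4],[0,0,0,0,0,0,0.4],[0,0,0,0,0,0,0.4]]
  ],
  "squeeze": 60
}}

```text
clock: 26.03
position: [0.4608, 0.1204, 0.0342]
ee_rot: [0.598, 0.802, 0.001, 0.0]
ft_force: [-0.1, -0.3, 7.1]
grip_width: 0.71
grasp_force: 66.3
```

Run:
```python
from h import *
go([.645,-.209,.16],85.7);print(get_obs()["ft_force"])
```

```text
at [0.4608 0.1204 0.0342] yaw 106.6154333437084 zaxis [ 0.0019  0.0012 -1.    ] turn 0.24336211755274562 shift [-1.5723  1.0432 -0.6296] grip 0.7097261087765954 66.2822699546814 26.0333 q [-0.7716  0.2704  0.4653  2.082  -0.1653  0.8214  0.0819]
[-0.0881 -0.305   7.102 ]
```

Emit:
{"api": "send_rows", "payload": {
  "plan": [
    [[0,0,0,0,0,-0.03,0.4],[0,0,0,0,0,-0.08,0.4],[0,0,0,0,0,-0.12,0.4],[0,0,0,0,0,-0.12,0.4],[0,0,0,0,0,-0.12,0.4],[0,0,0,0,0,-0.1,0.4],[0,0,0,0,0,-0.06,0.4],[0,0,0.03,0,0,0,0.4],[0,0,0.05,0,0,0,0.4],[0,0,0.05,0,0,0,0.4],[0,0,0.05,0,0,0,0.4],[0,0,0.04,0,0,0,0.4],[0,0,0.023,0,0,0,0.4]]
  ]
}}

```text
clock: 27.12
position: [0.4597, 0.1199, 0.1593]
ee_rot: [0.734, 0.679, 0.0, -0.0]
ft_force: [1.0, -0.1, -2.5]
grip_width: 0.705
grasp_force: 65.8
```

Emit:
{"api": "send_rows", "payload": {
  "plan": [
    [[0,0,0,-0.056,0.037,0,0.4],[0,0,0,-0.112,0.0745,0,0.4],[0,0,0,-0.112,0.0745,0,0.4],[0,0,0,-0.112,0.0745,0,0.4],[0,0,0,-0.112,0.0745,0,0.4],[0,0,0,-0.112,0.0745,0,0.4],[0,0,0,-0.112,0.0745,0,0.4],[0,0,0,-0.112,0.0745,0,0.4],[0,0,0,-0.112,0.0745,0,0.4],[0,0,0,-0.112,0.0745,0,0.4],[0,0,0,-0.112,0.0745,0,0.4],[0,0,0,-0.112,0.0745,0,0.4],[0,0,0,-0.112,0.0745,0,0.4],[0,0,0,-0.112,0.0745,0,0.4],[0,0,0,-0.056,0.037,0,0.4],[0,0,0,0,0,0,0.4],[0,0,0,0,0,0,0.4],[0,0,0,0,0,0,0.4],[0,0,0,0,0,0,0.4]]
  ]
}}

```text
clock: 28.7
position: [0.6444, -0.2067, 0.159]
ee_rot: [0.732, 0.681, 0.0, -0.0]
ft_force: [0.0, 0.6, -2.0]
grip_width: 0.711
grasp_force: 65.8
```

Run:
```python
from h import *
go([.645,-.209,.16],85.7);snap("w11")
# tray far outer edge: bright wood rows along a few columns, numerically
a=cv2.imread("pics/w11.png").astype(int)
for c in (215,235,250,265,285):
    print(c,[tuple(a[r,c]) for r in range(2)] and [(r,*map(int,a[r,c][::-1])) for r in range(40,180,12)])
```

```text
at [ 0.6444 -0.2067  0.159 ] yaw 85.81600674514438 zaxis [-0.      0.0011 -1.    ] turn 0.0013497997715275272 shift [-0.0112  0.0041 -0.0049] grip 0.7111873623280442 65.80241560935974 28.7 q [-0.2077  0.5699  0.651   1.4485 -0.3538  1.2421  0.4084]
215 [(40, 135, 86, 63), (52, 127, 82, 60), (64, 131, 86, 64), (76, 133, 87, 64), (88, 245, 220, 163), (100, 182, 161, 159), (112, 218, 169, 122), (124, 245, 220, 162), (136, 246, 220, 163), (148, 246, 221, 164), (160, 246, 222, 164), (172, 246, 222, 163)]
235 [(40, 131, 83, 62), (52, 133, 85, 65), (64, 136, 89, 68), (76, 137, 88, 65), (88, 245, 221, 165), (100, 176, 154, 153), (112, 217, 167, 122), (124, 246, 231, 175), (136, 246, 232, 176), (148, 246, 231, 175), (160, 246, 231, 175), (172, 246, 231, 177)]
250 [(40, 133, 84, 64), (52, 131, 84, 62), (64, 137, 87, 66), (76, 138, 89, 66), (88, 245, 221, 162), (100, 179, 157, 156), (112, 214, 162, 119), (124, 246, 223, 166), (136, 246, 223, 165), (148, 246, 224, 168), (160, 246, 224, 167), (172, 246, 223, 165)]
265 [(40, 128, 84, 62), (52, 129, 83, 62), (64, 130, 84, 62), (76, 132, 84, 62), (88, 245, 220, 162), (100, 176, 155, 152), (112, 223, 175, 129), (124, 245, 221, 163), (136, 246, 222, 165), (148, 246, 223, 167), (160, 246, 223, 166), (172, 246, 222, 164)]
285 [(40, 118, 77, 58), (52, 118, 78, 57), (64, 123, 82, 62), (76, 125, 82, 61), (88, 245, 219, 161), (100, 165, 144, 142), (112, 215, 166, 122), (124, 242, 209, 152), (136, 246, 222, 165), (148, 246, 224, 166), (160, 246, 225, 167), (172, 246, 224, 167)]
```

Run:
```python
from h import *
o=np.load("pics/w11.npz");W=cam("wrist",o);M=R.from_quat(o["ee_rot"]).as_matrix()
a=cv2.imread("pics/w11.png").astype(int)
br=lambda q:(q[...,1]>190)
for c in (205,215,250,285,295):
    g=br(a[60:135,c]);print(c,"edges",60+np.where(np.diff(g.astype(int)))[0])
for r in (86,88,90,94,98,102):
    g=br(a[r,150:350]);print(r,150+np.where(np.diff(g.astype(int)))[0])
for r in (110,114,130,150):
    g=br(a[r,150:350]);print("blk",r,150+np.where(np.diff(g.astype(int)))[0])
```

```text
205 edges [ 85  90 115]
215 edges [ 85  90 115]
250 edges [ 85  90 115]
285 edges [ 85  91 115]
295 edges [ 85  91 115]
86 [195 200 201 307]
88 [195 200 201 307]
90 [195 200 201 307]
94 [195 200 301 307]
98 [195 201 301 307]
102 [195 201 301 306]
blk 110 []
blk 114 []
blk 130 [165 332]
blk 150 [166 330]
```

Run:
```python
from h import *
o=np.load("pics/w11.npz");W=cam("wrist",o);M=R.from_quat(o["ee_rot"]).as_matrix();p0=o["position"]
a,b=onz(W,(195.5,85.5),.01),onz(W,(307.5,85.5),.01)
c=(a+b)/2-.081*M[:,0];print("tray w",np.linalg.norm(a-b),c,"rel tool",M.T@(c-p0))
a,b=onz(W,(165,116),.161),onz(W,(333,116),.161)
k=(a+b)/2-.068*M[:,0];print("blk w",np.linalg.norm(a-b),k,"rel tool",M.T@(k-p0), "shift units",(M.T@(c-k))/.2)
```

```text
tray w 0.08648302939330879 [ 0.6453 -0.2088  0.0099] rel tool [-0.0022  0.0012  0.1491]
blk w 0.05980101270446927 [ 0.6438 -0.2068  0.1609] rel tool [-0.0001 -0.0006 -0.0019] shift units [-0.0105  0.0086  0.7551]
```

Emit:
{"api": "send_rows", "payload": {
  "plan": [
    [[0,0,0,-0.011,0.008,0.06,0.4],[0,0,0,0,0,0.1,0.4],[0,0,0,0,0,0.12,0.4],[0,0,0,0,0,0.12,0.4],[0,0,0,0,0,0.1,0.4],[0,0,0,0,0,0.06,0.4],[0,0,0,0,0,0.025,0.4],[0,0,0,0,0,0.01,0.4],[0,0,0,0,0,0,0.4],[0,0,0,0,0,0,0.4],[0,0,0,0,0,0,0.4]]
  ]
}}

```text
clock: 29.67
position: [0.6466, -0.2108, 0.0412]
ee_rot: [0.733, 0.68, 0.001, 0.001]
ft_force: [0.4, 1.0, -2.4]
grip_width: 0.706
grasp_force: 65.8
```

Run:
```python
from h import *
go([.645,-.2088,.0382]);print(get_obs()["ft_force"])
```

```text
at [ 0.6466 -0.2108  0.0412] yaw 85.73795215585997 zaxis [ 0.0019 -0.0004 -1.    ] turn 0 shift [ 0.0091 -0.0087  0.015 ] grip 0.7060249467522522 65.7930850982666 29.6667 q [-0.1671  0.6945  0.5929  1.5287 -0.4258  1.0477  0.4583]
[ 0.4343  0.9724 -2.3979]
```

Emit:
{"api": "send_rows", "payload": {
  "plan": [
    [[0,0,0,0.006,-0.006,0.008,0.4],[0,0,0,0,0,0.006,0.4],[0,0,0,0,0,0,0.4],[0,0,0,0,0,0,0.74],[0,0,0,0,0,0,0.8],[0,0,0,0,0,0,0.88],[0,0,0,0,0,0,0.95],[0,0,0,0,0,0,1],[0,0,0,0,0,0,1]]
  ]
}}

```text
clock: 30.42
position: [0.6447, -0.2093, 0.037]
ee_rot: [0.733, 0.68, -0.0, -0.0]
ft_force: [-0.5, -0.2, -0.8]
grip_width: 0.995
grasp_force: 0.0
```

Emit:
{"api": "send_rows", "payload": {
  "plan": [
    [[0,0,0,0,0,-0.05,1],[0,0,0,0,0,-0.1,1],[0,0,0,0,0,-0.15,1],[0,0,0,0,0,-0.15,1],[0,0,0,0,0,-0.15,1],[0,0,0,0,0,-0.15,1],[0,0,0,0,0,-0.15,1],[0,0,0,0,0,0,1],[0,0,0,0,0,0,1]]
  ]
}}

```text
clock: 31.17
position: [0.6455, -0.2098, 0.2198]
ee_rot: [0.733, 0.68, 0.001, 0.002]
ft_force: [-0.3, 0.9, -0.7]
grip_width: 1.003
grasp_force: 0.0
```

Run:
```python
from h import *
print(get_obs()["clock"]);snap("w12")
t=optics.camera("side")[...,::-1];b=cv2.imread("pics/w12.png")[30:384,130:380]
A=cv2.resize(t[90:310,150:330],None,fx=2.2,fy=2.2);A=cv2.copyMakeBorder(A,0,max(0,b.shape[0]-A.shape[0]),0,0,0);b=cv2.copyMakeBorder(b,0,A.shape[0]-b.shape[0],0,0,0)
cv2.imwrite("pics/fin.png",np.hstack([A,b]))
```

```text
31.1667
```

View pics/fin.png

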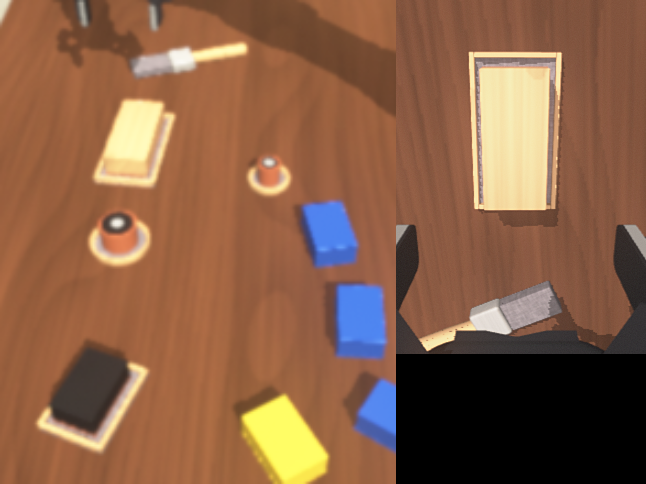

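All four pieces sit inside their rims, the brush lies undisturbed, and the gripper is clear.

```bash
python3 -c "
from workcell import job
print(job.hand_in())"
```

```text
the job is handed in; nothing more can be done
None
```

I unstacked the kit from the top down and placed both drums and both blocks in their own holders, leaving the jar and brush alone; the job was handed in at about 31 s, and the hand-in returned no verdict.

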